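# Reset the tripped isolator of the warming plate

## Task

The warming plate's isolator has tripped and its lever stands loose part-way round. Reset it: first turn the lever fully back anticlockwise until it springs up into its OFF catch, then press it down, turn it clockwise to the ON catch and let it spring up there. Feel for the catches, push gently without ever forcing the lever or squeezing it hard, and leave the things around it alone.

Things in the scene. Friction and masses are not known exactly. Their poses are not given: they have to be found in the camera images.
- isolator: Fixed white box 180 x 180 x 80 mm high; origin centre of its underside, z up. A black lever turns about the vertical axis through the origin. On the lid a round dark steel stud (58 mm from the axis) marks the OFF direction, a curved steel bar the arc in which ON lies. In the box frame the lever points at 230 deg (anticlockwise from box +x) at OFF and swings clockwise, seen from above, to ON.
- trough (a point): Centre of the floor of the finger trough at the lever's outer end, 100 mm from the axis, 110 mm above the bench when the lever is up. x points outwards along the lever, z up. Flat floor 60 mm along the lever, 50 mm between two side walls 10 mm thick and 30 mm high; open above and at both ends. Push sideways on a wall to turn the lever; press on the floor to push it down.
- hub (a point): Top centre of the lever's round hub, on the turning axis, 122 mm above the bench when the lever is up; hub radius 30 mm. The trough spans 70 to 130 mm from the axis; the lever's underside is 20 mm above the box lid when up, and nothing stands in its sweep.
- swivel (a joint): Lever angle, rad: 0 at the OFF stop, growing clockwise seen from above; 0.45 to 0.85 at the start (tripped). The ON catch ends at a hard stop that differs from unit to unit, anywhere from 1.25 to 1.96, and cannot be seen, only felt. Each catch is a slot with 0.08 rad of play against its stop. Turning takes 1 to 4 N at the trough; it breaks beyond 60 N.
- lever (a joint): How far the lever is pressed down, m: 0 fully up (latched), 0.016 bottom stop. A spring lifts it (8 N at the top, 14 N at the bottom). Between catches a gate holds it down at 0.009. To leave a catch press it past 0.009 (best 0.011 to 0.014), then turn. Turned against a stop and let go, it springs up by itself: latched. Latched it cannot turn.
- dish_center (a point): Bystander: centre of a covered culture dish, 94 mm across and 16 mm high, lying on the fixed white warming plate (240 x 170 x 34 mm high).
- tipbox_center (a point): Bystander: centre of a pipette-tip box, 85 x 122 x 67 mm high, standing loose on the bench.
- bottle_center (a point): Bystander: centre of a media bottle, 76 mm across, 165 mm high, standing loose on the bench.

How it is judged:
By the outcome, as a careful person would: the job done as asked, in the order asked, and still so for the second after the job is handed in, with the robot touching nothing.
It also fails if it takes over 53 s, if anything falls off the work surface, if the arm or the gripper's body presses on something with over 40 N, if the wrist force passes 120 N, or if a joint passes its speed limit or range.

## Robot

A 6-joint arm with a two-finger parallel gripper is mounted at the origin on the work surface. World frame = base frame: x ahead of the robot, y to its left, z up, the work surface at z = 0. Lengths are in m, angles in degrees, forces in N, time in s.
With the tool pointing down it reaches from about 0.325 to 0.85 m from the base axis. Payload 15.5 kg.
Tool frame: the origin (TCP) lies at the very end of the fingers, on their centre line; the grasp point (between the pads) lies arm.grip_depth behind it (arm.grip_depth is the distance from the TCP to the grasp point, in m); z points along the fingers, y is the direction in which the jaws open and shut (so a half turn about z gives the same grasp; the last joint's range is limited). The gripper opens to 91 mm and grips with 3 to 60 N. Pads are 32 mm wide; open, the fingers measure 118 mm over their backs; the gripper's body (76 mm by 178 mm) begins 60 mm behind the grasp point.
Start: joints at [-74.227, 28.281, 77.091, -0, 74.628, -5.472], TCP at [0.226, -0.583, 0.214] pointing down, gripper open.
Joint ranges: [-166.48, 166.48], [-47.26, 123.95], [12.59, 153.08], [-70.14, 250.14], [6.76, 159.57], [-176.63, 176.63]. Speed limits (degrees/s): [108.29, 108.29, 147.25, 172.46, 172.46, 172.46].

## Interface

Orientations are given as a 3x3 rotation matrix whose columns are the frame's x, y, z axes.
In Python, from rig import arm gives the robot as it stands. Calls block until the motion is done:
- arm.move_to(position, orientation): joint-space move of the TCP to a pose.
- arm.move_l(position, orientation=None, feed=0.15): straight line of the TCP; orientation=None keeps the orientation; feed is the mean speed in m/s.
- arm.move_joints(angles): joint-space move.
- arm.grip(opening): finger opening in m; the grip force is fixed at half the most; returns when the fingers have stopped.
- arm.sleep(seconds).
- arm.solve_ik(position, orientation): joint angles nearest the present ones, or None.
- arm.snapshot(name): name is "side" or "top" or "wrist"; returns the picture (420x560x3 uint8, red, green, blue); there is no depth.
- arm.get_calibration(name): a dict with "intrinsics" (3x3 intrinsics, pixels), "k1" (the pictures are not rectified: a ray, as slopes to the right and down, at radius r is drawn at 1 + k1 r^2 times it, then the intrinsics apply), "cam_to_world" (4x4, takes a point from camera to world coordinates). Camera axes: x right, y down, z forward; pixel columns grow to the right and rows downward; lengths in m; the calibration is good to about 2 mm. A picture is of the moment at which its call begins: read the wrist's pose just before it. get_calibration takes no time and is no camera call; for the wrist camera it gives the pose at the moment of the call.
A pose or a line that the arm cannot do raises arm.Unreachable and nothing moves.
- arm.sign_off(): hands the job in, once; it reports no verdict.
Readings, each from a call of its own:
- arm.current_t(): time.
- arm.current_joint_positions(): joint angles.
- arm.current_dq(): joint speeds.
- arm.current_tau(): joint torques, N m.
- arm.current_ee_pos(): TCP position.
- arm.current_tool_rot(): TCP orientation.
- arm.current_force(): force on the tool from outside, world axes, zero at the start.
- arm.current_torque(): the same for the moment, N m.
- arm.current_width(): finger opening in m.
Only numpy, scipy, OpenCV 4.12 (cv2) and the standard library are available. Lean on these libraries where they do the work, as an engineer would, in place of code of your own. Each camera call takes 0.05 s, during which the arm holds its last target. There are 200 camera calls.

## Working session

There is one attempt and no reset: what is moved stays moved. The work goes in short steps, each a Python script; the robot and the scene stay as the last script left them, time stands still between calls to the robot, and variables do not carry over. Pictures are saved under pics/ and viewed, about 8 in all and at most 12, crops included, and the job is handed in when it is done.

```bash
mkdir -p pics; ls; python3 - <<'E'
from rig import arm
import cv2,numpy as np
for n in("top","side"):
    im=arm.snapshot(n); cv2.imwrite(f"pics/{n}0.png",im[:,:,::-1]); c=arm.get_calibration(n); print(n,c)
print(arm.current_t(),arm.grip_depth,arm.current_force(),arm.current_tool_rot(),arm.current_width())
E
```

```text
pics
top {'intrinsics': array([[472.66802299,   0.        , 278.06413621],
       [  0.        , 472.66802299, 204.33542363],
       [  0.        ,   0.        ,   1.        ]]), 'k1': 0.017133290464956784, 'cam_to_world': array([[ 2.05822748e-02, -9.98182761e-01,  5.66351944e-02,
         4.82072842e-01],
       [-9.99787625e-01, -2.04904762e-02,  2.20116686e-03,
         1.32583820e-02],
       [-1.03668471e-03, -5.66684715e-02, -9.98392513e-01,
         1.49140858e+00],
       [ 0.00000000e+00,  0.00000000e+00,  0.00000000e+00,
         1.00000000e+00]])}
side {'intrinsics': array([[406.63487773,   0.        , 277.1244155 ],
       [  0.        , 406.63487773, 219.73304487],
       [  0.        ,   0.        ,   1.        ]]), 'k1': -0.07995779585456986, 'cam_to_world': array([[-0.95322256,  0.21495746, -0.2125089 ,  0.83352791],
       [ 0.30221436,  0.66435074, -0.68359679,  0.83375188],
       [-0.00576378, -0.71584313, -0.69823735,  0.92718688],
       [ 0.        ,  0.        ,  0.        ,  1.        ]])}
0.1 0.0188 [ 0.43867271 -0.3820376   0.13361243] [[ 9.32030240e-01  3.62380385e-01 -2.96630320e-04]
 [ 3.62380496e-01 -9.32029701e-01  1.00658673e-03]
 [ 8.82990178e-05 -1.04566231e-03 -9.99999449e-01]] 0.09096917492228483
```

View pics/top0.png

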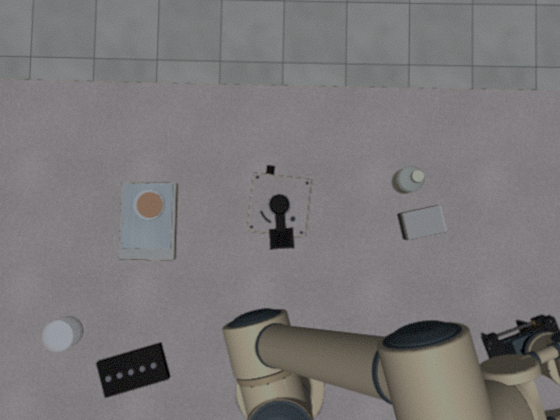

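View pics/side0.png

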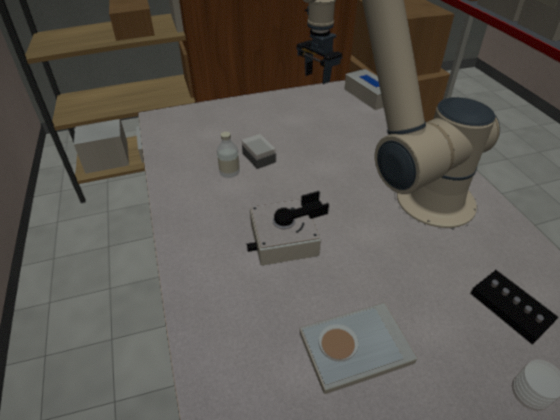

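The top view shows the hub at about (279,204), the trough at (282,238) pointing towards the robot, the stud at (293,219) and the ON arc at (265,216). The side view agrees. The bystanders are well clear of the lever. Next I'll measure these points.

```bash
cat > h.py <<'E'
import numpy as np,cv2
from rig import arm
def ray(c,uv,z):
    K=c["intrinsics"];k=c["k1"];T=c["cam_to_world"]
    d=np.array([(uv[0]-K[0,2])/K[0,0],(uv[1]-K[1,2])/K[1,1]]);s=d.copy()
    for _ in range(10): s=d/(1+k*(s@s))
    v=T[:3,:3]@np.array([*s,1]);o=T[:3,3]
    return o+v*(z-o[2])/v[2]
def proj(c,p):
    T=c["cam_to_world"];q=T[:3,:3].T@(np.array(p)-T[:3,3]);s=q[:2]/q[2];s=s*(1+c["k1"]*(s@s))
    K=c["intrinsics"];return np.array([K[0,0]*s[0]+K[0,2],K[1,1]*s[1]+K[1,2]])
E
python3 - <<'E'
from h import *
im=cv2.imread("pics/top0.png");c=arm.get_calibration("top")
for n,uv,z in(("hub",(279,204),.113),("trough",(282,238),.12),("stud",(293,219),.085),("arc",(265,216),.082)):print(n,ray(c,uv,z))
cr=im[155:265,225:335];cv2.imwrite("pics/crop.png",cv2.resize(cr,None,fx=5,fy=5,interpolation=cv2.INTER_CUBIC))
g=cr.max(2);n,l,s,ce=cv2.connectedComponentsWithStats((g<45).astype(np.uint8))
for i in range(1,n):
    if s[i,4]>5:print(s[i],ce[i]+[225,155])
E
```

```text
hub [0.56130223 0.01358446 0.113     ]
trough [0.46253646 0.00288496 0.12      ]
stud [ 0.51907973 -0.02896244  0.085     ]
arc [0.52638616 0.05460353 0.082     ]
[42 11  7  8 48] [270.125  169.3125]
[ 45  40  23  54 831] [280.2599278  223.67629362]
```

View pics/crop.png

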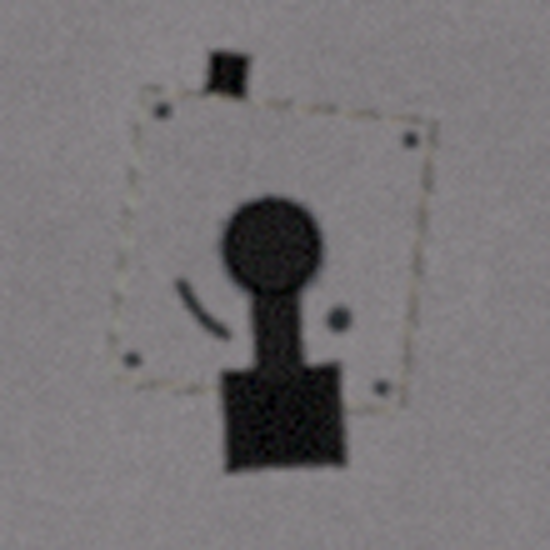

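The crop shows the lid screws at crop pixels (162,110), (410,140), (132,360) and (381,388), and the stud at (339,319). The hub centre is at about (271,247) and the trough at about (285,417). From these, OFF lies near 225° in the world frame and the lever is at about 186°. Next I'll check IK over the sweep, close the gripper, move above the trough and take a wrist picture.

```bash
cat >> h.py <<'E'
def R(phi,s=1):
    c,n=s*np.cos(phi),s*np.sin(phi)
    return np.array([[c,n,0],[n,-c,0],[0,0,-1.]])
E
python3 - <<'E'
from h import *
c=arm.get_calibration("top")
S=[ray(c,np.array(p)/5+[225-.4,155-.4],.08) for p in((162,110),(410,140),(132,360),(381,388),(339,319))]
ax=np.mean(S[:4],0);d=S[4]-ax;print("axis",ax,"stud",np.degrees(np.arctan2(d[1],d[0])),np.hypot(*d[:2]))
h=ray(c,np.array((271,247))/5+[224.6,154.6],.113);print("hub",h)
for q in ((1,3),(0,2)):
  e=S[q[0]]-S[q[1]];print("edge",np.degrees(np.arctan2(e[1],e[0])))
for s in(1,-1):
  print(s,[ (lambda q:None if q is None else np.round(q).astype(int).tolist())(arm.solve_ik([h[0]+.1*np.cos(a),h[1]+.1*np.sin(a),.11],R(a,s))) for a in np.radians((235,186,150,110))])
t0=arm.current_t();arm.grip(0.0);print("grip",arm.current_t()-t0,arm.current_width())
a=np.radians(186);s=1
best=min((1,-1),key=lambda s:abs(arm.solve_ik([h[0]+.1*np.cos(a),h[1]+.1*np.sin(a),.11],R(a,s))[5]))
print("best",best)
arm.move_to([h[0]+.1*np.cos(a),h[1]+.1*np.sin(a),.27],R(a,best))
print(arm.current_t(),arm.current_force(),arm.current_ee_pos())
cw=arm.get_calibration("wrist");im=arm.snapshot("wrist");cv2.imwrite("pics/w1.png",im[:,:,::-1])
np.save("cw1.npy",cw,allow_pickle=True);print([proj(cw,p) for p in(h,S[4])])
E
```

```text
axis [0.56191825 0.01401879 0.08      ] stud -134.7536042506593 0.058167116993478124
hub [0.56129024 0.01416854 0.113     ]
edge -5.655394977837625
edge -5.487663844086825
1 [[-14, 27, 100, 0, 53, -159], [-7, 24, 107, 0, 49, -103], [1, 25, 104, 0, 51, -59], [5, 29, 96, 0, 55, -15]]
-1 [[-14, 27, 100, 0, 53, 21], [-7, 24, 107, 0, 49, 77], [1, 25, 104, 0, 51, 121], [5, 29, 96, 0, 55, 165]]
grip 1.3666999999999998 -0.00011094948507723028
best -1
3.7333 [ 0.26012082 -0.71834649 -0.55279211] [0.46202976 0.00316181 0.26994755]
[array([277.58044648,  84.38250494]), array([313.69324078, 133.02051539])]
```

View pics/w1.png

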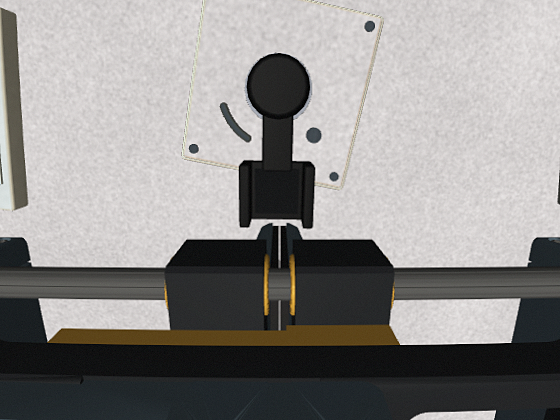

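The wrist picture shows the hub at (278,86), where (277.6,84.4) was predicted. The trough is centred at about (277,193) and the fingertips line up with it. The measurements agree, so I'll enter the trough above its floor and push anticlockwise.

```bash
cat >> h.py <<'E'
H=np.array([.5616,.0141]);OFF=np.radians(224.7)
def pose(deg,off,z):
    a=np.radians(deg);u=np.array([np.cos(a),np.sin(a)]);t=np.array([-u[1],u[0]])
    return [*(H+.1*u+off*t),z],R(a,-1)
def go(deg,off,z,feed=.05): arm.move_l(*pose(deg,off,z),feed=feed)
def F(deg,n=3):
    f=np.mean([np.array(arm.current_force()) for _ in range(n)],0);a=np.radians(deg)
    return np.array([f@[-np.sin(a),np.cos(a),0],f@[np.cos(a),np.sin(a),0],f[2]])
E
python3 - <<'E'
from h import *
go(186,0,.145,.15);arm.sleep(.2);b=F(186);print(arm.current_t(),"bias",b)
go(186,0,.116,.08);arm.sleep(.1);print(F(186)-b)
d=186;go(d,.009,.116,.05);t=arm.current_t()
while d<231:
    d+=2 if d<217 else .4
    go(d,.0115,.116,.06)
    f=F(d)-b;print(round(d,1),np.round(f,1),round(arm.current_t()-t,2))
    if abs(f[0])>10 or abs(f[2])>15:break
E
```

```text
4.9667 bias [-1.01686352 -0.62789817 -0.36343699]
[ 1.95190438  1.15843986 -0.00433982]
188 [1.6 0.4 0.5] 0.25
190 [1.  0.3 0.6] 0.5
192 [0.3 1.  0.3] 0.75
194 [-0.7  0.4 -0.1] 1.0
196 [-0.6  1.  -0.3] 1.25
198 [0.  1.1 0. ] 1.5
200 [ 0.3  1.3 -0.2] 1.75
202 [-0.4  1.4 -0.2] 2.0
204 [ 0.3 -0.   0.1] 2.25
206 [0.7 0.3 0.4] 2.5
208 [ 0.  -0.4  0.5] 2.75
210 [0.9 0.4 0.7] 3.0
212 [0.4 0.2 0.2] 3.25
214 [ 0.2 -0.8 -0.5] 3.5
216 [-0.3  0.5 -0.6] 3.75
218 [0.1 0.4 0.4] 4.0
218.4 [-2.3  0.5  1.6] 4.25
218.8 [-2.   0.6  2.3] 4.5
219.2 [-1.9  1.6  2.2] 4.75
219.6 [-1.4  1.2  1.9] 5.0
220.0 [-1.1  0.7  2.3] 5.25
220.4 [-1.4  0.6  1.4] 5.5
220.8 [-0.8  1.2  2.6] 5.75
221.2 [0.2 0.9 0.1] 6.0
221.6 [1.3 1.7 0.8] 6.25
222.0 [ 1.1  2.1 -0.2] 6.5
222.4 [0.1 1.5 1.3] 6.75
222.8 [1.1 1.2 0.3] 7.0
223.2 [0.7 0.2 0.6] 7.25
223.6 [0.1 0.3 0.4] 7.5
224.0 [0.7 0.6 0.3] 7.75
224.4 [-0.2 -0.2  0.5] 8.0
224.8 [-0.2 -0.4 -0.2] 8.25
225.2 [ 0.4 -0.2  0.3] 8.5
225.6 [0.8 0.4 0.3] 8.75
226.0 [-2.8  1.   2.1] 9.0
226.4 [-5.6  1.1  3. ] 9.25
226.8 [-9.8  2.1  6.3] 9.5
227.2 [-13.2   2.    7.3] 9.75
```

Contact with the OFF stop built up from 226° and reached 13 N at 227.2°. Next I'll back off so the lever springs up, then probe the floor height.

```bash
python3 - <<'E'
from h import *
b0=np.array([-1.0,-.6,-.36])
go(225.5,.004,.116,.05);arm.sleep(.2)
b=F(225.5,5);print("t",arm.current_t(),b)
z=.116
while z>.1:
    z-=.0015
    go(225.5,-.002,z,.03);f=F(225.5)-b;print(round(z,4),round(arm.current_ee_pos()[2],4),np.round(f,1))
    if f[2]>5:break
im=arm.snapshot("side");cv2.imwrite("pics/s2.png",cv2.resize(im[150:290,210:400,::-1],None,fx=4,fy=4));print(arm.current_t())
E
```

```text
t 16.2167 [0.15995904 0.74068441 0.19610296]
0.1145 0.1144 [-0.4 -1.3  0.4]
0.113 0.1129 [-0.3 -1.6 -0.6]
0.1115 0.1114 [ 0.3  0.2 -0.4]
0.11 0.1102 [-1.   0.5  4.4]
0.1085 0.1087 [-0.9  1.3  8.2]
17.625
```

View pics/s2.png

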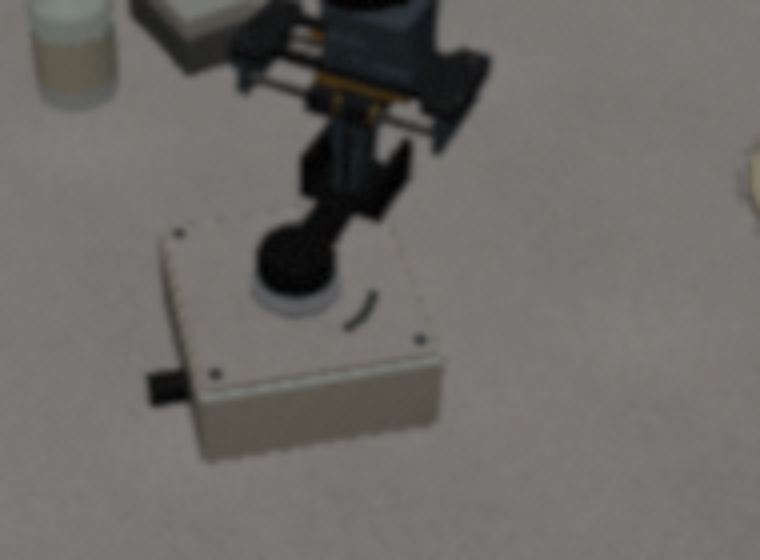

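The floor is at about z = 0.1105, so the lever is up and latched at OFF. The picture agrees: the trough, at (355,180) in the crop, stands on the stud side. Now I'll press it down, turn clockwise, lift off the floor once it has left the catch, and feel for the ON stop.

```bash
python3 - <<'E'
from h import *
b=np.array([.16,.74,.2]);z=.1085;d=225.5
while arm.current_ee_pos()[2]>.0985 and z>.095:
    z-=.002;go(d,-.002,z,.03)
print("pressed",z,arm.current_ee_pos()[2],F(d)-b,arm.current_t())
ok=True
go(d,-.008,z,.04);print(np.round(F(d)-b,1))
while d>208:
    d-=1.5;go(d,-.0115,z,.06);f=F(d)-b;print(d,np.round(f,1),round(arm.current_ee_pos()[2],4))
    if abs(f[0])>22 or f[2]>35: ok=False;break
if ok:
    go(d,-.0115,.116,.06);b=np.array([0,0,0.]);print("up",np.round(F(d),1),arm.current_t())
    go(d-3,-.0115,.116,.06);print(np.round(F(d),1))
print(arm.current_t())
E
```

```text
pressed 0.09649999999999999 0.09687276515124682 [-1.44535247  1.79624684 11.9780442 ] 19.125
[-1.4 -0.2 12.6]
224.0 [-0.9 -1.6 11.9] 0.0972
222.5 [-1.  -1.2 13. ] 0.0972
221.0 [-1.4 -1.2 12.2] 0.0971
219.5 [-0.8 -1.1 14.1] 0.0971
218.0 [-0.8 -0.2 12.2] 0.0971
216.5 [-0.5 -0.8 12.8] 0.0971
215.0 [-0.4 -0.5 11.4] 0.0971
213.5 [-1.6 -0.2 12.2] 0.0971
212.0 [-0.5 -0.6 13.1] 0.0971
210.5 [-0.3 -0.9 12.5] 0.0971
209.0 [ 0.6 -0.1 12.4] 0.0971
207.5 [ 0.1  0.4 11.1] 0.097
up [ 0.1 -0.   0. ] 22.9
[-0.3  0.5 -0.1]
23.15
```

```bash
python3 - <<'E'
from h import *
d=204.5;b=np.array([-.2,.2,0]);T=arm.current_t()
while d>110:
    d-=4 if d>161 else .9
    go(d,-.0115,.116,.07)
    f=F(d)-b;print(round(d,1),*np.round(f,1),end=' | ')
    if abs(f[0])>9 or abs(f[2])>15:break
print(arm.current_t())
if f[0]<9: pass
E
```

```text
200.5 0.0 -0.4 -0.3 | 196.5 0.5 -0.8 -1.0 | 192.5 1.2 -0.6 -0.0 | 188.5 0.9 -0.6 0.6 | 184.5 -0.2 -0.4 0.1 | 180.5 -0.2 0.0 0.3 | 176.5 -0.0 0.4 0.5 | 172.5 0.3 -1.2 0.5 | 168.5 0.1 0.5 -0.1 | 164.5 0.5 -0.7 -0.3 | 160.5 0.7 0.6 -0.5 | 159.6 2.4 0.3 0.5 | 158.7 3.3 0.6 0.4 | 157.8 2.8 0.1 -0.7 | 156.9 2.5 0.2 0.9 | 156.0 1.8 0.4 -0.4 | 155.1 2.0 -0.3 -0.0 | 154.2 3.3 -0.4 -0.6 | 153.3 2.5 -0.1 -0.4 | 152.4 2.8 0.3 -0.1 | 151.5 2.4 1.0 0.6 | 150.6 3.2 -0.3 -0.7 | 149.7 3.3 1.3 -0.4 | 148.8 2.3 0.8 -0.7 | 147.9 2.8 -0.1 -0.2 | 147.0 1.8 0.8 -0.5 | 146.1 2.8 0.1 -0.4 | 145.2 3.3 0.9 -0.3 | 144.3 3.2 0.4 -1.0 | 143.4 2.1 0.5 -1.2 | 142.5 3.1 0.7 -0.2 | 141.6 2.8 0.7 -0.7 | 140.7 2.0 0.7 -0.3 | 139.8 2.8 -0.1 0.4 | 138.9 2.9 1.2 -0.6 | 138.0 2.5 0.2 -0.0 | 137.1 2.6 0.1 0.5 | 136.2 2.3 0.3 -0.2 | 135.3 2.9 0.1 0.1 | 134.4 3.2 0.1 -0.5 | 133.5 3.3 0.4 -0.2 | 132.6 3.7 -0.3 -0.6 | 131.7 2.4 0.4 0.2 | 130.8 2.7 -0.1 0.1 | 129.9 2.5 -0.4 -0.2 | 129.0 1.5 -1.0 -0.7 | 128.1 2.9 -0.9 0.0 | 127.2 2.2 -1.3 0.1 | 126.3 2.2 -0.9 1.6 | 125.4 2.0 -0.4 1.0 | 124.5 2.0 -0.7 2.3 | 123.6 1.9 -0.5 1.6 | 122.7 0.9 -0.0 0.5 | 121.8 -0.2 -0.9 0.3 | 120.9 0.6 -0.8 -0.4 | 120.0 -0.3 0.1 0.0 | 119.1 -0.1 0.3 0.0 | 118.2 0.1 -0.4 0.1 | 117.3 5.4 1.2 3.0 | 116.4 11.9 0.6 6.6 | 38.15
```

The ON stop was felt at about 117°, with 12 N reached. I'll back off, touch the floor lightly to check its height, withdraw and look.

```bash
python3 - <<'E'
from h import *
go(118,-.004,.116,.05);arm.sleep(.2);b=F(118,5)
for z in(.113,.1115,.1105,.1098):
    go(118,0,z,.03);f=F(118)-b;print(z,arm.current_ee_pos()[2],np.round(f,1))
    if f[2]>2.5:break
go(118,0,.16,.1);p=pose(118,0,.27);arm.move_l(*p,feed=.2);print(arm.current_t())
cv2.imwrite("pics/w3.png",arm.snapshot("wrist")[:,:,::-1]);print(arm.current_t(),arm.current_force())
E
```

```text
0.113 0.11281306447632938 [-0.2 -0.4 -0.9]
0.1115 0.11143456705834615 [-1.1  0.2 -0.7]
0.1105 0.11042995235692211 [-0.6  0.6 -0.2]
0.1098 0.11004964079640893 [1.2 1.4 7.2]
41.125
41.175 [ 0.0704046   0.35723976 -0.07215319]
```

View pics/w3.png

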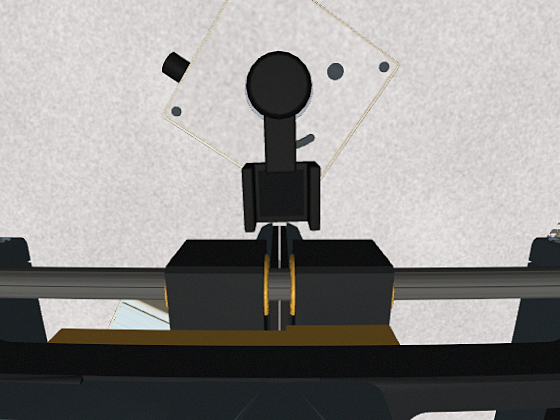

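The floor was felt at 0.110, the lever's full-up height, so it is latched at ON. The picture shows the trough at about (281,195), past most of the steel arc at (305,140), with the gripper clear. I'll hand in.

```bash
python3 -c "
from rig import arm
arm.sign_off();print(arm.current_t())"
```

```text
the job is handed in; nothing more can be done
the job is handed in; nothing more can be done
```

The isolator is reset: the lever went back to its OFF catch first, then round to ON, where it sprang up and latched. I handed the job in at about 41 s of the 53 s allowed.

- **OFF:** I used the closed fingertips inside the trough and pushed the lever anticlockwise. The stop was felt at about 226° world, with 13 N at most. When I backed off, the lever sprang up, and a light probe found the trough floor at about 0.110 m, its full-up height.
- **ON:** I pressed the lever down about 13 mm with roughly 12 N and turned it clockwise out of the catch. I then pushed on the wall alone, at 2–3 N, until the ON stop at about 117° world (about 1.9 rad), with 12 N at most.
- **Last checks:** After I backed off from the ON stop, the floor was again at 0.110 m, so the lever is up and latched. That probe took one step that reached 7 N, more than I intended but less than the 8 N spring. The final wrist picture shows the lever in the ON direction with the gripper clear and the tool force near zero.

The gripper worked only inside the trough and never near the dish, tip box or bottle. I did not take a final picture of all three. No check failed or disagreed.

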